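# Lock a timber block in a wedge clamp

### The arm

A 6-joint arm with a two-finger parallel gripper is mounted at the origin on a cart in front of the work surface, level with it; the furniture and walls round the work are solid. World frame = base frame: x ahead of the robot, y to its left, z up, the work surface at z = 0. Lengths are in m, angles in rad, forces in N, time in s.
With the tool pointing down it reaches from about 0.35 to 0.775 m from the base axis. Payload 5.5 kg.
Tool frame: the origin (TCP) lies between the finger pads; the fingertips stand 11 mm ahead of it and the grasp point (between the pads) lies 8 mm behind it (tips_ahead is the distance from the TCP to the fingertips, in m); z points along the fingers, y is the line along which they close (so a half turn about z gives the same grasp; the last joint's range is limited). The gripper opens to 85 mm and grips with 20 to 120 N. Pads are 22 mm wide; open, the fingers measure 114 mm over their backs; the gripper's body (76 mm by 85 mm) begins 54 mm behind the grasp point. The pads swing forward as they close: fully open they stand 13 mm farther back than shut.
Start: joints at [0.984, 0.313, 0.046, 1.304, 0, 1.431], TCP at [0.248, 0.519, 0.242] pointing down, gripper open.
Joint ranges: [-2.76, 2.76], [-0.86, 1.69], [-1.03, 1.26], [-2.2, 2.34], [-1.47, 1.5], [-3.14, 3.14]. Speed limits (rad/s): [2.57, 2.57, 3.14, 3.14, 3.14, 3.14].

### API

Orientations are given as a unit quaternion [w, x, y, z].
In Python, from workcell import * gives the robot as it stands. The module is installed in compiled form; this text tells all that it offers.
- The arm moves only by the tool jog_arm, never from a script. Its argument "moves" is a list of rows, each an object with "fingers": the closure, from 0 (fully open) to 1 (shut); "slide": the shift along the tool's x, y, z in mm, a list of three; "angular": the turn, a rotation vector about the tool's x, y, z in degrees, a list of three. A call has 1 to 10 rows; each row is the pose to reach, as a shift and turn from the pose commanded when the call began, along the tool's axes at that moment; what a row does not reach only later rows make up. A row lasts 1/12 s, in which the tool goes at most 41.7 mm and 7.16 degrees, less where a joint would pass 70% of its speed; a pose out of reach is approached as far as the arm can. A call with a gripper value outside its range is refused whole. The fingers move at their own pace and stop on an object; "squeeze" is the grip in N (left out, the last holds). Time passes only in rows, so rows that repeat a pose let the fingers close. It gives the time, the measured TCP pose, the force, the opening and the grip force at its end, in the units of the state.
- get_state(): the state, without advancing time (a new reading comes with each control period).
- read_camera(name): name is "scene" or "side" or "wrist"; returns a dict with "color" (480x640x3 uint8, red, green, blue), "fovy" (degrees; the focal length in pixels is half the picture's height over the tangent of half this angle, whatever the lens; pixels are square), "cx", "cy" (the principal point, pixels), "world_from_camera" (4x4, takes a point from camera to world coordinates); the wrist camera has in their place "tool_from_camera" (4x4, takes a point from camera to tool coordinates, whose origin is the TCP and whose axes are the flange's). Camera axes: x right, y down, z forward; pixel columns grow to the right and rows downward; lengths in m; the calibration is good to about 2 mm. A picture is of the moment at which its call begins: read the wrist's pose just before it. There is no depth.
- hand_in(): hands the job in; it is judged then, once.
Trained networks look in a picture, given as the dict that the camera call returned (one of the last four; its "shot" number tells which), for a name from the list of things; names that differ only in an ending like _2 or _b are one class to them, and where a whole thing is asked for, a point or a joint stands for the part that bears it (a point fixed in the world has none). Each returns a list of dicts, best first, with "p" (0 to 1); they miss things now and then, are a little off and sometimes report something else, mostly with a low value. They report only what shows in the picture. A call takes as long as a camera call. They do not tell look-alikes from the thing itself.
- look_for(target, picture): "point" ([column, row] in pixels, amid what is visible of it).
- tip_of(target, picture): "point" ([column, row] in pixels: a listed point, or the origin of a listed thing).
The state is a dict: "clock": time; "joint_pos": joint angles; "qvel": joint speeds; "tau": joint torques, N m; "tcp_pos": TCP position; "orientation": TCP orientation; "wrist_force": force on the tool from outside, world axes, zero at the start; "ft_torque": the same for the moment, N m; "finger_gap": finger opening in m; "grip_force": force on a finger pad.
Only numpy, scipy, OpenCV 4.12 (cv2) and the standard library are available. Lean on these libraries where they do the work, as an engineer would, in place of code of your own. Each camera call takes 0.05 s, during which the arm holds its last target. There are 200 camera calls.

### The job

Set the loose timber block down square and fully home in the corner of the wedge clamping jig, against both the fence and the end stop, and let go of it. Then take the yellow wooden wedge, enter it thin end first and lying flat in the gap left between the block and the dark sloping cleat, and push it in until it jams and holds the block tight by itself: firmly, but without ramming it so hard that the soft wood is crushed. Leave the other things on the bench where they are.

Things in the scene. Friction and masses are not known exactly. Their poses are not given: they have to be found in the camera images.
- jig: Fixed plywood jig. Origin at bench level, z up, +x = way the wedge is driven. In its frame (mm): plate x -112..60, y -65..70, top z 9; fence x -15..60, y 40..65 (block bears on its face y = 40); end stop x 40..60, y -5..40 (block bears on its face x = 40); fence, stop and cleat reach z 33. Open towards -x.
- block_home (a point): Where the centre of the block (half-way up) is when it is home: jig x 0, y 15, z 38 mm; axes as the jig's. Home, the block covers jig x -40..40, y -10..40, its long side along jig x.
- gap_mouth (a point): On the plate's top at the gap's open end (jig x -40, y -20, z 9 mm), axes as the jig's. The gap runs along jig +x from the home block's side (y = -10) to the sloping face of the dark fixed cleat (70 x 20 x 24, x -43..25, bolts to z 39), narrowing 0.16 mm per mm like the wedge. The cleat's setting varies: gap 9.5 to 13.5 mm at jig x 0; the wedge jams with its tip at about x 10 to 35: find it by feel.
- block_mid (a point): Centre of the light timber block, 80 (x) x 50 (y) x 58 mm (z), about 170 g, pencilled cross and two dark dots on top; axes along its sides. It starts askew on the jig's plate, half into the bay. Its top 34 mm stand above fence and cleat.
- wedge_grip (a point): Centre (half-way up) of the parallel head of the yellow wedge (120 long, 34 high, 60 g, flat on the bench at first). x points to its thin end. From this point: head x -20..20 mm, 20.8 wide, butt half-round; taper x 20..100, 20.8 down to 8 mm wide. Its +y side (y = +10.4) is straight all along and goes against the block; the -y side slopes and goes against the cleat.
- wedge_tip (a point): Middle of the wedge's thin end face, half-way up (100 mm ahead of wedge_grip along wedge x, 6.4 mm towards +y); axes as the wedge's.
- block: The timber block itself; origin at the centre of its underside, 29 mm below block_mid.
- wedge: The wedge itself; origin on its underside, 40 mm along +x and 17 mm below wedge_grip. In the gap its axes are parallel to the jig's and its head stays outside. The taper is self-locking: pushed along its x with some 12 to 20 N it jams and stays. The planed, waxed faces rub with a friction of about 0.25. A wedge pushed while cocked sideways binds without holding.
- fuse_box: Bystander: small yellow carton 56 x 38 x 26 mm, loose; origin at the centre of its underside. Leave alone.
- bit_bottle: Bystander: small clear bottle on a blue cap, 43 x 45 x 64 mm, loose; origin under its centre. Leave alone.
- side_cutters: Bystander: small side cutters with blue grips, 100 x 49 x 13 mm, loose; origin under the centre. Leave alone.
Things that resemble listed ones, but are neither listed nor needed, are in the scene too. Of the things that look like the block, the larger one is meant.

How it is judged:
By the outcome, as a careful person would: the job done as asked, in the order asked, and still so for the second after the job is handed in, with the robot touching nothing.
It also fails if it takes over 61 s, if anything falls off the work surface, if the arm or the gripper's body presses on something with over 40 N, if the wrist force passes 120 N, or if a joint passes its speed limit or range.

## Working session

There is one attempt and no reset: what is moved stays moved. The work goes in short steps, Python scripts to look and compute and a tool call to move; the robot and the scene stay as the last step left them, time stands still between calls to the robot, and variables do not carry over. Pictures are saved under pics/ and viewed, at most 12 in all, crops included, and the job is handed in when it is done.

Besides the shell and the picture viewer there is one more tool, called after "Emit:" as name(argument=value, ...) on one line, values as JSON. jog_arm: Moves the arm, as the interface text tells. Its arguments: {"type":"object","properties":{"moves":{"type":"array","items":{"type":"object","properties":{"fingers":{"type":"number"},"slide":{"type":"array","items":{"type":"number"}},"angular":{"type":"array","items":{"type":"number"}}}}},"squeeze":{"type":"number"}},"required":["moves"]}

```bash
mkdir -p pics
cat > h.py <<'E'
from workcell import *
import numpy as np, cv2
from scipy.spatial.transform import Rotation as R
def Rq(q): return R.from_quat([q[1],q[2],q[3],q[0]])
def T(pic,st=None):
    if 'world_from_camera' in pic: return np.array(pic['world_from_camera'])
    M=np.eye(4); M[:3,:3]=Rq(st['orientation']).as_matrix(); M[:3,3]=st['tcp_pos']
    return M@np.array(pic['tool_from_camera'])
def f(pic): return 240/np.tan(np.radians(pic['fovy'])/2)
def pix2w(pic,p,z,st=None):
    M=T(pic,st); d=M[:3,:3]@np.array([(p[0]-pic['cx'])/f(pic),(p[1]-pic['cy'])/f(pic),1]); o=M[:3,3]
    return o+d*(z-o[2])/d[2]
def w2pix(pic,w,st=None):
    c=np.linalg.inv(T(pic,st))@np.append(w,1); return np.array([pic['cx'],pic['cy']])+f(pic)*c[:2]/c[2]
def save(n,img): cv2.imwrite('pics/'+n+'.png',img[:,:,::-1])
E
python3 - <<'E'
from h import *
np.set_printoptions(precision=4,suppress=True)
st=get_state(); print(st['clock'],st['tcp_pos'],st['orientation'],st.get('tips_ahead'))
Z=dict(jig=0,block_home=.038,gap_mouth=.009,block_mid=.038,wedge_grip=.017,wedge_tip=.017,block=.009,wedge=0,fuse_box=0)
for n in ['scene','side','wrist']:
    p=read_camera(n); save(n+'0',p['color']); print(n,p['fovy'],p['cx'],p['cy'])
    for t,z in Z.items():
        for r in tip_of(t,p)[:3]:
            print(t,np.round(r['point'],1),round(r['p'],2),pix2w(p,r['point'],z,st))
E
```

```text
0.0 [0.2482 0.5181 0.2414] [-0.0003  0.2215  0.9752 -0.0009] None
scene 42.57956784622562 310.7232636731651 240.40058103735066
jig [344.2 157.5] 0.96 [ 0.5911 -0.2376  0.    ]
block_home [337.3 145.2] 0.95 [ 0.5763 -0.2341  0.038 ]
gap_mouth [357.6 172.9] 0.73 [ 0.5874 -0.2845  0.009 ]
block_mid [338.4 174.3] 0.73 [ 0.5432 -0.2887  0.038 ]
block_mid [180.2 223.7] 0.56 [ 0.2754 -0.2439  0.038 ]
wedge_grip [265.7 248.4] 0.79 [ 0.3737 -0.3413  0.017 ]
wedge_grip [235.  205.3] 0.17 [ 0.3713 -0.2422  0.017 ]
wedge_tip [237.1 206.6] 0.84 [ 0.373  -0.2463  0.017 ]
wedge_tip [338.4 185.6] 0.41 [ 0.5401 -0.2956  0.017 ]
block [340.7 182.7] 0.9 [ 0.5506 -0.2874  0.009 ]
wedge [254.7 235.8] 0.79 [ 0.3747 -0.3013  0.    ]
fuse_box [387.8 309.7] 0.71 [ 0.4834 -0.5229  0.    ]
fuse_box [340.3 173.3] 0.17 [ 0.5655 -0.2641  0.    ]
side 43.8034109189075 324.3591420721481 241.78822313908913
jig [385.2 233.7] 0.82 [ 0.5952 -0.2469  0.    ]
block_home [376.1 211.7] 0.68 [ 0.58   -0.2316  0.038 ]
gap_mouth [389.5 241.1] 0.91 [ 0.5912 -0.2875  0.009 ]
gap_mouth [271.3 263.9] 0.33 [ 0.3822 -0.3264  0.009 ]
block_mid [203.2 235.2] 0.64 [ 0.2767 -0.2666  0.038 ]
block_mid [364.2 228.8] 0.6 [ 0.5447 -0.2879  0.038 ]
wedge_grip [272.1 264.7] 0.56 [ 0.3822 -0.3411  0.017 ]
wedge_grip [364.1 246.7] 0.41 [ 0.5399 -0.3111  0.017 ]
wedge_tip [255.9 231.8] 0.56 [ 0.3653 -0.2329  0.017 ]
wedge_tip [360.6 345. ] 0.29 [ 0.4772 -0.5519  0.017 ]
block [365.4 244.9] 0.97 [ 0.5469 -0.2931  0.009 ]
block [204. 242.] 0.82 [ 0.2756 -0.2398  0.009 ]
wedge [270.7 262.2] 0.56 [ 0.3828 -0.3074  0.    ]
fuse_box [361.1 343.5] 0.64 [ 0.4838 -0.53    0.    ]
wrist 69.81649315551175 321.75452516497256 235.63320390491435
```

View pics/scene0.png

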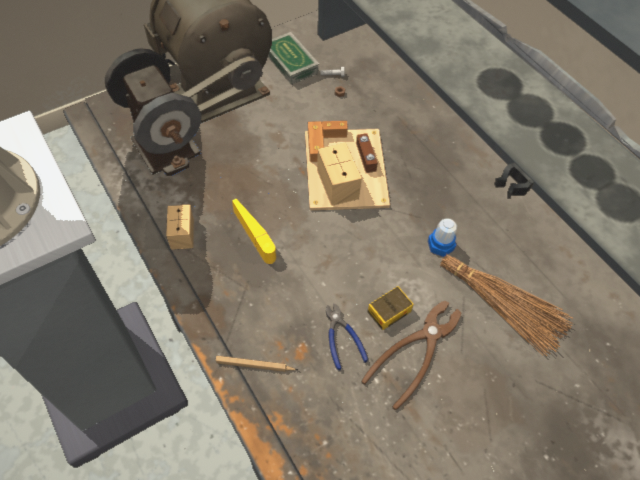

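View pics/side0.png

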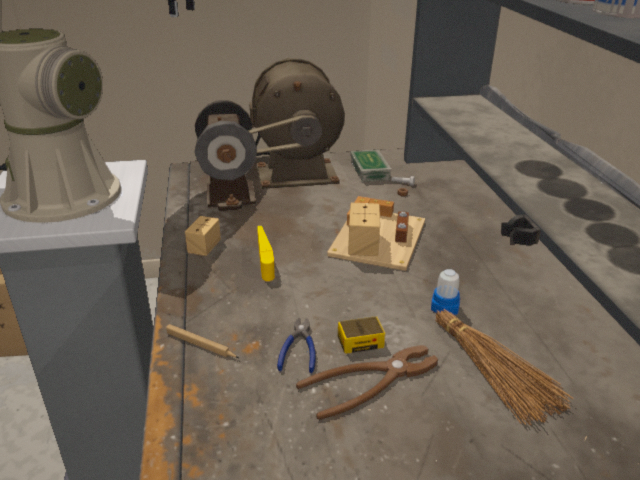

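Scene picture: jig at (345,168), with the larger block in it at (340,172); the smaller look-alike block is at (180,225), off the jig. The wedge runs from its tip at (237,205) to its head at (268,252). The large dark motor and grinder stands at top left and the shelf is on the right. The larger block, on the plate with cross and dots, is the one meant. I'll confirm it in a crop and measure the obstacles.

Run:
```python
from h import *
np.set_printoptions(precision=3,suppress=True)
st=get_state()
s=read_camera('scene'); d=read_camera('side')
print(s['world_from_camera'][:3,3] if hasattr(s['world_from_camera'],'shape') else s['world_from_camera'])
for n,p in dict(c1=(307,131),c2=(379,128),c3=(390,208),c4=(309,210)).items(): print(n,pix2w(s,p,.009))
for p in [(425,216),(408,267),(330,258)]: print('side',pix2w(d,p,.009))
print('motor base',[pix2w(s,p,0) for p in [(200,125),(270,90),(165,165)]])
print('motor base side',[pix2w(d,p,0) for p in [(338,180),(260,183),(208,205),(258,208)]])
def tri(a,b):
    A=[];B=[]
    for pic,p in((s,a),(d,b)):
        M=T(pic);v=M[:3,:3]@np.array([(p[0]-pic['cx'])/f(pic),(p[1]-pic['cy'])/f(pic),1]);v/=np.linalg.norm(v)
        P=np.eye(3)-np.outer(v,v);A.append(P);B.append(P@M[:3,3])
    return np.linalg.lstsq(np.vstack(A),np.hstack(B),rcond=None)[0]
print('wheel ctr',tri((170,127),(226,152)),'motor shaft',tri((243,72),(309,129)),'shelf',tri((498,83),(540,170)),tri((622,195),(617,237)))
a=cv2.resize(s['color'][105:220,290:402],None,fx=4,fy=4,interpolation=2)
b=cv2.resize(d['color'][190:275,325:432],None,fx=3.2,fy=4,interpolation=2)
im=np.zeros((460,795,3),np.uint8); im[:a.shape[0],:a.shape[1]]=a; im[:b.shape[0],450:450+b.shape[1]]=b; save('crop0',im)
```

```text
[ 0.156 -0.809  0.844]
c1 [ 0.563 -0.157  0.009]
c2 [ 0.679 -0.218  0.009]
c3 [ 0.592 -0.374  0.009]
c4 [ 0.474 -0.308  0.009]
side [ 0.681 -0.21   0.009]
side [ 0.599 -0.371  0.009]
side [ 0.479 -0.324  0.009]
motor base [array([ 0.405, -0.036, -0.   ]), array([ 0.561, -0.023,  0.   ]), array([ 0.311, -0.09 ,  0.   ])]
motor base side [array([ 0.556, -0.013,  0.   ]), array([ 0.392, -0.002,  0.   ]), array([ 0.284, -0.085,  0.   ]), array([ 0.378, -0.113,  0.   ])]
wheel ctr [ 0.326 -0.132  0.127] motor shaft [ 0.476 -0.101  0.148] shelf [ 0.817 -0.333  0.147] [ 0.765 -0.612  0.194]
```

View pics/crop0.png

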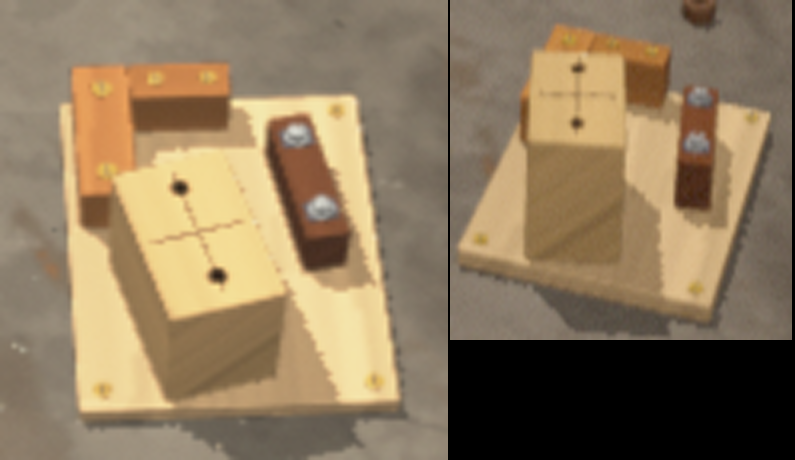

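The enlarged crop confirms it: the tall, larger block with cross and dots stands askew on the plate. The orange fence and stop are at upper left of the crop, the dark cleat on the right. Jig yaw is about 60°. I'll fly over the motor to a viewpoint above jig and wedge.

Emit:
jog_arm(moves=[{"slide": [0, 0, -90], "angular": [0, 0, 0], "fingers": 0}, {"slide": [0, 0, -180], "angular": [0, 0, 7]}, {"slide": [0, 0, -180], "angular": [0, 0, 14]}, {"slide": [0, 0, -180], "angular": [0, 0, 20]}, {"slide": [-566, -627, -180], "angular": [0, 0, 94]}, {"slide": [-566, -627, -180], "angular": [0, 0, 94]}, {"slide": [-566, -627, -180], "angular": [0, 0, 94]}, {"slide": [-566, -627, -180], "angular": [0, 0, 94]}, {"slide": [-566, -627, -180], "angular": [0, 0, 94]}, {"slide": [-566, -627, -180], "angular": [0, 0, 94]}])

```text
schema error: expected keys fingers, slide, angular
```

Emit:
jog_arm(moves=[{"slide": [0, 0, -90], "angular": [0, 0, 0], "fingers": 0}, {"slide": [0, 0, -180], "angular": [0, 0, 7], "fingers": 0}, {"slide": [0, 0, -180], "angular": [0, 0, 14], "fingers": 0}, {"slide": [0, 0, -180], "angular": [0, 0, 20], "fingers": 0}, {"slide": [-566, -627, -180], "angular": [0, 0, 94], "fingers": 0}, {"slide": [-566, -627, -180], "angular": [0, 0, 94], "fingers": 0}, {"slide": [-566, -627, -180], "angular": [0, 0, 94], "fingers": 0}, {"slide": [-566, -627, -180], "angular": [0, 0, 94], "fingers": 0}, {"slide": [-566, -627, -180], "angular": [0, 0, 94], "fingers": 0}, {"slide": [-566, -627, -180], "angular": [0, 0, 94], "fingers": 0}])

```text
clock: 2.43
tcp_pos: [0.3193, 0.2771, 0.4131]
orientation: [0.0, 0.7, 0.714, 0.0]
wrist_force: [0.4, 0.4, 1.1]
finger_gap: 0.0854
grip_force: 0.0
```

```bash
cat >> h.py <<'E'
def to(x,y,z,yaw):
    "slide/angular for tool x at world yaw (deg), pointing down"
    st=get_state(); r=Rq(st['orientation'])
    c,s=np.cos(np.radians(yaw)),np.sin(np.radians(yaw))
    t=R.from_matrix(np.array([[c,s,0],[s,-c,0],[0,0,-1]]))
    print('slide',np.round(r.inv().apply(np.array([x,y,z])-st['tcp_pos'])*1e3,1),'ang',np.round((r.inv()*t).as_rotvec(degrees=True),2))
    print(round(st['clock'],2),np.round(st['tcp_pos'],4),'yaw',np.degrees(np.arctan2(*r.as_matrix()[[1,0],[0,0]])).round(2),'F',np.round(st['wrist_force'],1),st['finger_gap'])
E
python3 -c "
from h import *
to(.49,-.29,.42,60); print(get_state()['joint_pos'])"
```

```text
slide [-570.4  159.5   -7. ] ang [ 4.000e-02 -3.000e-02  3.113e+01]
2.43 [0.3193 0.2771 0.4131] yaw 91.13 F [0.4 0.4 1.1] 0.08536172220657037
[ 5.24567583e-01  2.26154717e-02  1.10227515e-01  1.65758046e+00
 -7.23683153e-05  2.07567613e+00]
```

Emit:
jog_arm(moves=[{"slide": [-570, 160, -7], "angular": [0, 0, 31], "fingers": 0}, {"slide": [-570, 160, -7], "angular": [0, 0, 31], "fingers": 0}, {"slide": [-570, 160, -7], "angular": [0, 0, 31], "fingers": 0}, {"slide": [-570, 160, -7], "angular": [0, 0, 31], "fingers": 0}, {"slide": [-570, 160, -7], "angular": [0, 0, 31], "fingers": 0}, {"slide": [-570, 160, -7], "angular": [0, 0, 31], "fingers": 0}, {"slide": [-570, 160, -7], "angular": [0, 0, 31], "fingers": 0}, {"slide": [-570, 160, -7], "angular": [0, 0, 31], "fingers": 0}, {"slide": [-570, 160, -7], "angular": [0, 0, 31], "fingers": 0}, {"slide": [-570, 160, -7], "angular": [0, 0, 31], "fingers": 0}])

```text
clock: 3.27
tcp_pos: [0.4419, -0.1215, 0.4182]
orientation: [0.0, 0.864, 0.503, 0.0]
wrist_force: [0.8, 0.0, -0.7]
finger_gap: 0.0855
grip_force: 0.0
```

```bash
python3 -c "
from h import *
to(.49,-.29,.42,60); print(get_state()['joint_pos'])"
```

```text
slide [-122.7  125.    -1.7] ang [ 0.05 -0.02  0.39]
3.27 [ 0.4419 -0.1215  0.4182] yaw 60.39 F [ 0.8  0.  -0.7] 0.08551503089685629
[-4.44037211e-01  9.56344156e-02  2.01472753e-01  1.67567350e+00
  2.50333194e-04  1.64348158e+00]
```

Emit:
jog_arm(moves=[{"slide": [-123, 125, 40], "angular": [0, 0, 0.4], "fingers": 0}, {"slide": [-123, 125, 40], "angular": [0, 0, 0.4], "fingers": 0}, {"slide": [-123, 125, 40], "angular": [0, 0, 0.4], "fingers": 0}, {"slide": [-123, 125, 40], "angular": [0, 0, 0.4], "fingers": 0}, {"slide": [-123, 125, 40], "angular": [0, 0, 0.4], "fingers": 0}, {"slide": [-123, 125, 40], "angular": [0, 0, 0.4], "fingers": 0}, {"slide": [-123, 125, 40], "angular": [0, 0, 0.4], "fingers": 0}])

```text
clock: 3.85
tcp_pos: [0.4896, -0.2882, 0.3771]
orientation: [-0.001, 0.866, 0.5, -0.0]
wrist_force: [-0.2, -0.4, -0.8]
finger_gap: 0.0855
grip_force: 0.0
```

Run:
```python
from h import *
np.set_printoptions(precision=4,suppress=True)
st=get_state(); p=read_camera('wrist'); save('w1',p['color'])
print(p['tool_from_camera'])
Z=dict(jig=0,block_home=.038,gap_mouth=.009,block_mid=.038,wedge_grip=.017,wedge_tip=.017,block=.009,wedge=0)
for t,z in Z.items():
  for r in tip_of(t,p)[:2]: print(t,np.round(r['point'],1),round(r['p'],2),pix2w(p,r['point'],z,st))
to(.49,-.29,.36,60)
```

```text
[[-0.0002 -0.9543 -0.2988  0.0748]
 [ 1.     -0.0001 -0.0004  0.001 ]
 [ 0.0004 -0.2988  0.9543 -0.1316]
 [ 0.      0.      0.      1.    ]]
jig [368.9 118.9] 0.57 [ 0.5905 -0.2457  0.    ]
jig [235.2 199.6] 0.2 [ 0.3633 -0.2469  0.    ]
block_home [360.5 114.6] 0.6 [ 0.5789 -0.234   0.038 ]
gap_mouth [380.7 147.6] 0.74 [ 0.5859 -0.2876  0.009 ]
block_mid [180.5 232.4] 0.58 [ 0.2809 -0.2454  0.038 ]
block_mid [356.5 168.7] 0.55 [ 0.5416 -0.2922  0.038 ]
wedge_grip [272.8 251.8] 0.9 [ 0.3728 -0.3415  0.017 ]
wedge_grip [355.5 165.1] 0.41 [ 0.5434 -0.2901  0.017 ]
wedge_tip [237.8 199.2] 0.97 [ 0.3724 -0.2475  0.017 ]
block [359.2 163.9] 0.77 [ 0.549  -0.2924  0.009 ]
block [187.2 224.9] 0.56 [ 0.2816 -0.2423  0.009 ]
wedge [259.6 223. ] 0.6 [ 0.3751 -0.2958  0.    ]
slide [-2.4  1.4 18.5] ang [0.06 0.   0.09]
4.3 [ 0.49   -0.2873  0.3785] yaw 60.09 F [0.4 0.1 0.9] 0.0854694595221196
```

View pics/w1.png

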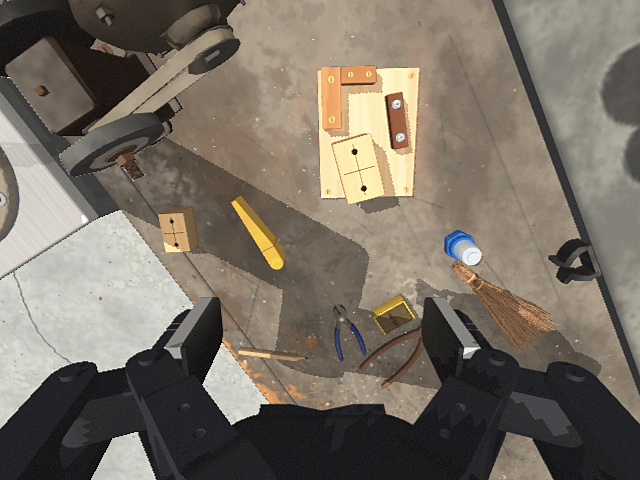

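Wrist picture: plate corners are near (320,69), (419,68), (412,198) and (319,198). Block top is at (357,168) with dots at (354,152) and (364,188). Cleat is at (397,120) and the wedge runs from (237,200) to (275,262). Going closer over the block.

Emit:
jog_arm(moves=[{"slide": [30, 47, 125], "angular": [0, 0, 0], "fingers": 0}, {"slide": [30, 47, 125], "angular": [0, 0, 0], "fingers": 0}, {"slide": [30, 47, 125], "angular": [0, 0, 0], "fingers": 0}, {"slide": [30, 47, 125], "angular": [0, 0, 0], "fingers": 0}, {"slide": [30, 47, 125], "angular": [0, 0, 0], "fingers": 0}, {"slide": [30, 47, 125], "angular": [0, 0, 0], "fingers": 0}])

```text
clock: 4.8
tcp_pos: [0.5453, -0.2852, 0.2535]
orientation: [-0.0, 0.866, 0.5, -0.0]
wrist_force: [0.3, -0.2, 0.4]
finger_gap: 0.0855
grip_force: 0.0
```

Run:
```python
from h import *
np.set_printoptions(precision=4,suppress=True)
st=get_state(); p=read_camera('wrist'); 
import pickle; pickle.dump((st,p),open('p2.pkl','wb'))
img=p['color']; save('w2',cv2.resize(img[20:320,200:600],None,fx=2,fy=2,interpolation=2))
Z=dict(jig=0,block_home=.038,gap_mouth=.009,block_mid=.038)
for t,z in Z.items():
  for r in tip_of(t,p)[:2]: print(t,np.round(r['point'],1),round(r['p'],2),pix2w(p,r['point'],z,st))
to(.545,-.285,.25,60)
```

```text
jig [338.7 141.3] 0.86 [ 0.5921 -0.2417  0.    ]
block_home [324.  142.9] 0.8 [ 0.5781 -0.2338  0.038 ]
gap_mouth [356.9 181. ] 0.72 [ 0.5887 -0.2877  0.009 ]
block_mid [100.2 284.9] 0.7 [ 0.2875 -0.2419  0.038 ]
block_mid [324.5 208.5] 0.56 [ 0.546  -0.2908  0.038 ]
slide [ 0.6 -1.5  5.5] ang [ 0.24  0.02 -0.  ]
5.05 [ 0.546  -0.2863  0.2555] yaw 60.0 F [ 0.9 -0.1  0.6] 0.08548981458113801
```

View pics/w2.png

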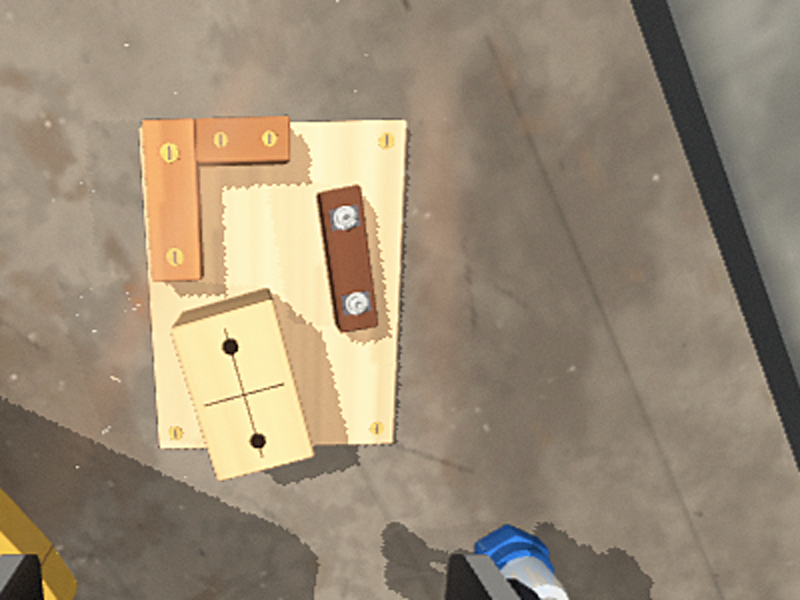

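Crop: plate corners (407,120), (394,443), (159,447); fence top corners (142,120), (152,280), (201,279); inner corner (197,163); stop (289,116)/(289,161); block top centre (244,393) with dots (230,346)/(258,440); cleat top (318,195), (358,186), (378,325), (340,331). Now fitting the poses.

```bash
cat > fit.py <<'E'
from h import *
import pickle
from scipy.optimize import least_squares
np.set_printoptions(precision=4,suppress=True)
st,p=pickle.load(open('p2.pkl','rb'))
full=lambda q:np.array(q)/2+[200,20]
def fit(obj,pix,z0,x0):
    obj=np.array(obj,float)/1e3; px=np.array([full(q) for q in pix])
    def W(v): c,s=np.cos(v[2]),np.sin(v[2]); return obj@np.array([[c,s,0],[-s,c,0],[0,0,1]])+[v[0],v[1],0]
    r=least_squares(lambda v:np.concatenate([w2pix(p,w,st)-q for w,q in zip(W(v),px)]),x0,loss='soft_l1')
    return r.x,r.fun.reshape(-1,2)
j,res=fit([(60,-65,9),(-112,-65,9),(-112,70,9),(60,65,33),(-15,65,33),(-15,40,33),(40,40,33),(40,-5,33),(60,-5,33)],
 [(407,120),(394,443),(159,447),(142,120),(152,280),(201,279),(197,163),(289,161),(289,116)],0,[.59,-.24,1.05])
print('jig',j[:2],np.degrees(j[2])); print(res)
b,res=fit([(40,25,67),(40,-25,67),(-40,-25,67),(-40,25,67),(0,0,67)],[(172,327),(271,301),(313,457),(218,480),(244,393)],0,[.545,-.29,1.05])
print('block',b[:2],np.degrees(b[2])); print(res)
c,s=np.cos(j[2]),np.sin(j[2]); A=np.array([[c,s],[-s,c]])
inj=lambda w:A@(np.array(w[:2])-j[:2])*1e3
print('block in jig',inj(b),np.degrees(b[2]-j[2]))
for q in [(318,195),(358,186),(378,325),(340,331)]: print('cleat',inj(pix2w(p,full(q),.033,st)))
E
python3 fit.py
```

```text
jig [ 0.5916 -0.2428] 61.41039982906675
[[ 0.024  -0.7775]
 [-0.5214  0.4385]
 [-0.0441  1.0253]
 [-0.3562 -0.6071]
 [-0.2621  0.7606]
 [ 0.1066  0.659 ]
 [-0.3211  0.0047]
 [ 0.7605 -0.203 ]
 [ 0.6876 -0.5616]]
block [ 0.5429 -0.2909] 75.38156307502402
[[-1.5252 -0.1307]
 [ 1.2785 -1.5901]
 [ 0.8322  0.063 ]
 [-0.6845  1.1082]
 [-0.0402  0.4113]]
block in jig [-65.5385  19.7231] 13.97116324595727
cleat [ 24.1363 -18.2473]
cleat [ 27.7852 -37.4991]
cleat [-39.535  -49.4577]
cleat [-42.154 -30.087]
```

```bash
python3 -c "
from h import *
to(.5429,-.2909,.11,75.4); to(.5429,-.2909,.050,75.4)"
```

```text
slide [ -5.5  -1.  145.5] ang [  0.23   0.05 -15.4 ]
5.05 [ 0.546  -0.2863  0.2555] yaw 60.0 F [ 0.9 -0.1  0.6] 0.08548981458113801
slide [ -5.5  -1.2 205.5] ang [  0.23   0.05 -15.4 ]
5.05 [ 0.546  -0.2863  0.2555] yaw 60.0 F [ 0.9 -0.1  0.6] 0.08548981458113801
```

Emit:
jog_arm(moves=[{"slide": [-5, -2, 40], "angular": [0, 0, -7], "fingers": 0}, {"slide": [-5, -2, 80], "angular": [0, 0, -14], "fingers": 0}, {"slide": [-5, -2, 120], "angular": [0, 0, -15.4], "fingers": 0}, {"slide": [-5, -2, 145], "angular": [0, 0, -15.4], "fingers": 0}, {"slide": [-5, -2, 145], "angular": [0, 0, -15.4], "fingers": 0}, {"slide": [-5, -2, 145], "angular": [0, 0, -15.4], "fingers": 0}])

```text
clock: 5.55
tcp_pos: [0.5408, -0.2887, 0.1079]
orientation: [-0.001, 0.791, 0.612, -0.0]
wrist_force: [-0.0, -0.2, 0.3]
finger_gap: 0.0854
grip_force: 0.0
```

```bash
python3 -c "
from h import *
to(.5429,-.2909,.050,75.4)
st=get_state();p=read_camera('wrist')
for d in (-25,25):
  for e in(-40,40):
    a=np.radians(75.4); w=[.5429+e/1e3*np.cos(a)-d/1e3*np.sin(a),-.2909+e/1e3*np.sin(a)+d/1e3*np.cos(a),.067]
    q=w2pix(p,w,st); cv2.circle(p['color'],tuple(int(v) for v in q),3,(255,0,0),1)
save('w3',p['color'])"
```

```text
slide [-1.6  2.7 57.9] ang [-0.09 -0.04 -0.  ]
5.55 [ 0.5408 -0.2887  0.1079] yaw 75.4 F [-0.  -0.2  0.3] 0.08535925701597613
```

View pics/w3.png

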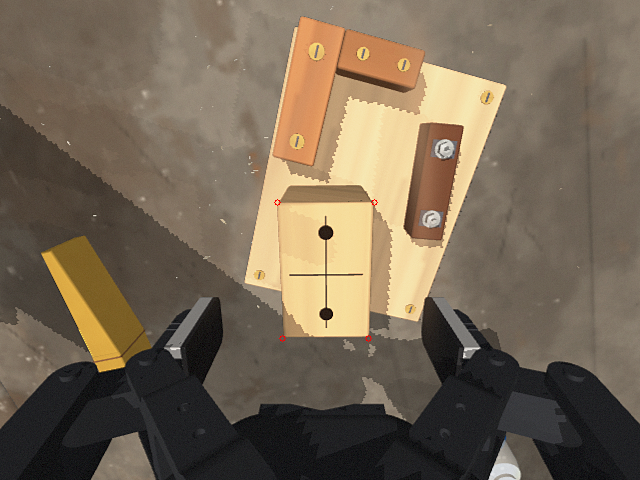

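The wrist view shows the block centred between the fingers (block top centre at about (326,273), overlay corners matching). Descend and grip.

Emit:
jog_arm(moves=[{"slide": [-1.5, 2.5, 30], "angular": [0, 0, 0], "fingers": 0}, {"slide": [-1.5, 2.5, 58], "angular": [0, 0, 0], "fingers": 0}, {"slide": [-1.5, 2.5, 58], "angular": [0, 0, 0], "fingers": 0}, {"slide": [-1.5, 2.5, 58], "angular": [0, 0, 0], "fingers": 1}, {"slide": [-1.5, 2.5, 58], "angular": [0, 0, 0], "fingers": 1}, {"slide": [-1.5, 2.5, 58], "angular": [0, 0, 0], "fingers": 1}, {"slide": [-1.5, 2.5, 58], "angular": [0, 0, 0], "fingers": 1}, {"slide": [-1.5, 2.5, 58], "angular": [0, 0, 0], "fingers": 1}], squeeze=40)

```text
clock: 6.27
tcp_pos: [0.5452, -0.2921, 0.0529]
orientation: [0.002, 0.791, 0.612, 0.001]
wrist_force: [0.6, 0.1, 6.5]
finger_gap: 0.049
grip_force: 42.6
```

```bash
cat >> h.py <<'E'
J=np.array([.5916,-.2428]); JY=61.4
def jw(x,y): c,s=np.cos(np.radians(JY)),np.sin(np.radians(JY)); return J+np.array([c*x-s*y,s*x+c*y])/1e3
def wj(w): c,s=np.cos(np.radians(JY)),np.sin(np.radians(JY)); return np.array([[c,s],[-s,c]])@(np.array(w[:2])-J)*1e3
def fj(st): return wj(np.array(st['wrist_force'][:2])/1e3+J)
E
python3 -c "
from h import *
st=get_state(); print(wj(st['tcp_pos']))
w=jw(-45,12); to(*w,.050,61.4); w=jw(-5,12); to(*w,.05,61.4)"
```

```text
[-65.47677594  17.19013141]
slide [18.6 10.   2.9] ang [ 0.28  0.07 14.03]
6.27 [ 0.5452 -0.2921  0.0529] yaw 75.43 F [0.6 0.1 6.5] 0.049008947244696996
slide [57.4 19.7  2.9] ang [ 0.28  0.07 14.03]
6.27 [ 0.5452 -0.2921  0.0529] yaw 75.43 F [0.6 0.1 6.5] 0.049008947244696996
```

Emit:
jog_arm(moves=[{"slide": [9, 6, -2], "angular": [0, 0, 6], "fingers": 1}, {"slide": [18, 12, -2], "angular": [0, 0, 12], "fingers": 1}, {"slide": [18, 12, -2], "angular": [0, 0, 14], "fingers": 1}, {"slide": [18, 12, -2], "angular": [0, 0, 14], "fingers": 1}, {"slide": [36, 16, -2], "angular": [0, 0, 14], "fingers": 1}, {"slide": [54, 20.5, -2], "angular": [0, 0, 14], "fingers": 1}, {"slide": [54, 20.5, -2], "angular": [0, 0, 14], "fingers": 1}, {"slide": [54, 20.5, -2], "angular": [0, 0, 14], "fingers": 1}])

```text
clock: 6.93
tcp_pos: [0.578, -0.2434, 0.0531]
orientation: [0.001, 0.859, 0.512, 0.001]
wrist_force: [0.8, 1.0, 2.4]
finger_gap: 0.049
grip_force: 42.2
```

```bash
python3 -c "
from h import *
st=get_state(); print(wj(st['tcp_pos']),fj(st)); to(*jw(0,15),.05,61.4)"
```

```text
[-7.04842822 11.67057249] [ 1.28063379 -0.26952857]
slide [ 7.1 -3.3  3.1] ang [ 0.13 -0.05  0.18]
6.93 [ 0.578  -0.2434  0.0531] yaw 61.58 F [0.8 1.  2.4] 0.049005387437442156
```

Emit:
jog_arm(moves=[{"slide": [0, -1.5, 0], "angular": [0, 0, 0], "fingers": 1}, {"slide": [0, -3, 0], "angular": [0, 0, 0], "fingers": 1}, {"slide": [0, -4, 0], "angular": [0, 0, 0], "fingers": 1}, {"slide": [0, -4, 0], "angular": [0, 0, 0], "fingers": 1}])

```text
clock: 7.27
tcp_pos: [0.5739, -0.2432, 0.0529]
orientation: [0.001, 0.86, 0.51, 0.001]
wrist_force: [2.3, -0.8, 5.9]
finger_gap: 0.0491
grip_force: 42.6
```

```bash
python3 -c "
from h import *
st=get_state(); print(wj(st['tcp_pos']),fj(st),st['ft_torque'])"
```

```text
[-8.82451957 15.37508868] [ 0.41271214 -2.41226637] [ 0.14381387 -0.49217113 -0.09250046]
```

Emit:
jog_arm(moves=[{"slide": [0, -1, 0], "angular": [0, 0, 0], "fingers": 1}, {"slide": [0, -2, 0], "angular": [0, 0, 0], "fingers": 1}, {"slide": [0, -2, 0], "angular": [0, 0, 0], "fingers": 1}])

```text
clock: 7.52
tcp_pos: [0.5732, -0.2429, 0.0529]
orientation: [0.002, 0.86, 0.51, 0.001]
wrist_force: [4.8, -2.1, 3.3]
finger_gap: 0.0492
grip_force: 42.5
```

```bash
python3 -c "
from h import *
st=get_state(); print(wj(st['tcp_pos']),fj(st),st['ft_torque'])"
```

```text
[-8.88250475 16.10356159] [ 0.44427902 -5.17420497] [-0.29526892 -1.06427505 -0.13393202]
```

Emit:
jog_arm(moves=[{"slide": [3, 0, 0], "angular": [0, 0, 0], "fingers": 1}, {"slide": [6, 0, 0], "angular": [0, 0, 0], "fingers": 1}, {"slide": [8, 0, 0], "angular": [0, 0, 0], "fingers": 1}, {"slide": [9, 0, 0], "angular": [0, 0, 0], "fingers": 1}, {"slide": [9, 0, 0], "angular": [0, 0, 0], "fingers": 1}])

```text
clock: 7.93
tcp_pos: [0.5771, -0.2358, 0.0531]
orientation: [0.003, 0.86, 0.51, 0.0]
wrist_force: [3.1, -4.9, 4.8]
finger_gap: 0.0493
grip_force: 42.5
```

```bash
python3 -c "
from h import *
st=get_state(); print(wj(st['tcp_pos']),fj(st),st['ft_torque'])"
```

```text
[-0.80786331 16.11134957] [-2.82792691 -5.07971362] [-0.78054869 -0.60090988 -0.07673083]
```

Emit:
jog_arm(moves=[{"slide": [1.5, 0, 0], "angular": [0, 0, 0], "fingers": 1}, {"slide": [3, 0, 0], "angular": [0, 0, 0], "fingers": 1}, {"slide": [4, 0, 0], "angular": [0, 0, 0], "fingers": 1}, {"slide": [4, 0, 0], "angular": [0, 0, 0], "fingers": 1}])

```text
clock: 8.27
tcp_pos: [0.5777, -0.2347, 0.0533]
orientation: [0.004, 0.86, 0.509, -0.002]
wrist_force: [-2.2, -11.8, 6.2]
finger_gap: 0.0492
grip_force: 42.7
```

```bash
python3 -c "
from h import *
st=get_state(); print(wj(st['tcp_pos']),fj(st),st['ft_torque']); to(*jw(0,15),.05,61.4)"
```

```text
[ 0.4642401 16.0996304] [-11.38398263  -3.72602442] [-2.19837665  0.35251175  0.07694515]
slide [-0.4  1.1  3.3] ang [ 0.26  0.45 -0.15]
8.27 [ 0.5777 -0.2347  0.0533] yaw 61.25 F [ -2.2 -11.8   6.2] 0.04920624373132576
```

Emit:
jog_arm(moves=[{"slide": [-2, 1, 0.5], "angular": [0, 0, 0], "fingers": 1}, {"slide": [-3, 2, 0.5], "angular": [0, 0, 0], "fingers": 1}, {"slide": [-3, 2, 0.5], "angular": [0, 0, 0], "fingers": 0.3}, {"slide": [-3, 2, 0.5], "angular": [0, 0, 0], "fingers": 0}, {"slide": [-3, 2, 0.5], "angular": [0, 0, 0], "fingers": 0}, {"slide": [-3, 2, -40], "angular": [0, 0, 0], "fingers": 0}, {"slide": [-3, 2, -80], "angular": [0, 0, 0], "fingers": 0}, {"slide": [-3, 2, -100], "angular": [0, 0, 0], "fingers": 0}, {"slide": [-3, 2, -100], "angular": [0, 0, 0], "fingers": 0}, {"slide": [-3, 2, -100], "angular": [0, 0, 0], "fingers": 0}])

```text
clock: 9.1
tcp_pos: [0.5786, -0.2334, 0.1529]
orientation: [0.001, 0.86, 0.511, 0.0]
wrist_force: [0.3, -0.7, -0.7]
finger_gap: 0.0855
grip_force: 0.0
```

Run:
```python
from h import *
import pickle
st=get_state();p=read_camera('wrist'); pickle.dump((st,p),open('p4.pkl','wb'))
st2=get_state(); print(st['tcp_pos'],st2['tcp_pos'])
img=p['color'].copy(); save('w4',cv2.resize(img[20:320,180:580],None,fx=2,fy=2,interpolation=2))
```

```text
[ 0.57864996 -0.23340614  0.15288295] [ 0.57773364 -0.23286212  0.15123439]
```

View pics/w4.png

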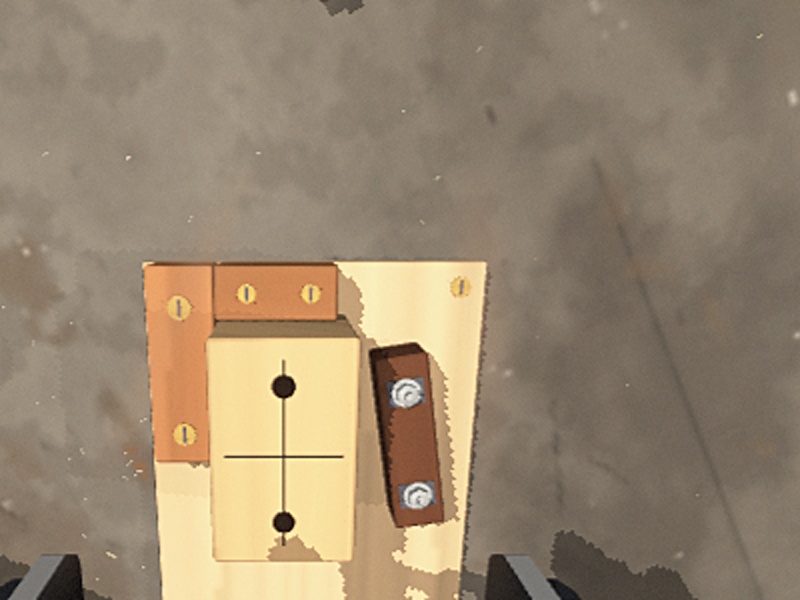

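Block now stands in the corner, looking square (top (207,338)–(353,561)), with the cleat's free gap on its right. Checking numerically.

```bash
sed -e "s/p2.pkl/p4.pkl/" -e "s/\[200,20\]/[180,20]/" -e '/^j,res/,$d' fit.py > fit4.py
cat >> fit4.py <<'E'
j,res=fit([(60,-65,9),(60,65,33),(-15,65,33),(40,40,33),(40,-5,33),(60,-5,33)],[(487,262),(146,264),(155,461),(213,319),(338,318),(337,263)],0,[.59,-.24,1.05])
print('jig',j[:2],np.degrees(j[2]),np.abs(res).max())
b,res=fit([(40,25,67),(40,-25,67),(-40,-25,67),(-40,25,67),(0,0,67)],[(207,338),(359,336),(353,561),(214,561),(283.5,457)],0,[.545,-.29,1.05])
print('block',b[:2],np.degrees(b[2]),res.round(1).tolist())
c,s=np.cos(j[2]),np.sin(j[2]); A=np.array([[c,s],[-s,c]])
inj=lambda w:A@(np.array(w[:2])-j[:2])*1e3
print('block in jig',inj(b),np.degrees(b[2]-j[2]))
for q in [(388,358),(396,527)]: print('cleat inner edge',inj(pix2w(p,full(q),.033,st)))
print('cleat inner',[inj(pix2w(p,full(q),.033,st)) for q in [(371,350),(422,345),(443,522)]])
for t,z in dict(wedge_grip=.017,wedge_tip=.017).items(): print([(r['p'],r['point']) for r in tip_of(t,p)[:1]])
E
python3 fit4.py
```

```text
jig [ 0.5918 -0.2421] 61.30892681818178 1.8937419708452978
block [ 0.5786 -0.2354] 61.71403546609135 [[-1.5, -0.5], [1.2, 0.1], [0.9, 0.6], [-0.5, 1.0], [-0.1, -0.8]]
block in jig [-0.4826 14.7458] 0.4051086479095676
cleat inner edge [ 25.889  -24.0832]
cleat inner edge [-42.772  -30.5502]
cleat inner [array([ 28.8758, -17.6573]), array([ 30.7715, -36.3937]), array([-40.5586, -49.2352])]
[]
[(0.86, [126.6, 345.0])]
```

```bash
python3 -c "
from h import *
to(.373,-.335,.2,88)"
```

```text
slide [-187.6 -130.2  -49.7] ang [ -0.2   -0.05 -26.57]
9.25 [ 0.577  -0.2324  0.1498] yaw 61.43 F [-0.2  0.6 -0.4] 0.08539682293707228
```

Emit:
jog_arm(moves=[{"slide": [-20, -14, -30], "angular": [0, 0, 0], "fingers": 0}, {"slide": [-188, -130, -50], "angular": [0, 0, -26.5], "fingers": 0}, {"slide": [-188, -130, -50], "angular": [0, 0, -26.5], "fingers": 0}, {"slide": [-188, -130, -50], "angular": [0, 0, -26.5], "fingers": 0}, {"slide": [-188, -130, -50], "angular": [0, 0, -26.5], "fingers": 0}, {"slide": [-188, -130, -50], "angular": [0, 0, -26.5], "fingers": 0}, {"slide": [-188, -130, -50], "angular": [0, 0, -26.5], "fingers": 0}, {"slide": [-188, -130, -50], "angular": [0, 0, -26.5], "fingers": 0}, {"slide": [-188, -130, -50], "angular": [0, 0, -26.5], "fingers": 0}])

```text
clock: 10.0
tcp_pos: [0.3736, -0.3357, 0.2007]
orientation: [-0.001, 0.72, 0.694, 0.0]
wrist_force: [0.4, 0.0, -0.5]
finger_gap: 0.0852
grip_force: 0.0
```

Run:
```python
from h import *
import pickle
np.set_printoptions(precision=4,suppress=True)
st=get_state();p=read_camera('wrist'); pickle.dump((st,p),open('p5.pkl','wb'))
for t,z in dict(wedge_grip=.017,wedge_tip=.017).items(): print([(r['p'],r['point'],pix2w(p,r['point'],z,st)) for r in tip_of(t,p)[:1]])
save('w5',cv2.resize(p['color'][20:320,180:580],None,fx=2,fy=2,interpolation=2)); to(.373,-.335,.2,88)
```

```text
[(0.55, [320.2, 218.3], array([ 0.3717, -0.3423,  0.017 ]))]
[(0.89, [315.7, 110.1], array([ 0.3716, -0.246 ,  0.017 ]))]
slide [ 0.1 -1.9  1. ] ang [-0.04 -0.07  0.03]
10.15 [ 0.3749 -0.3352  0.201 ] yaw 88.03 F [-0.8  1.1  0.3] 0.08545368419311476
```

View pics/w5.png

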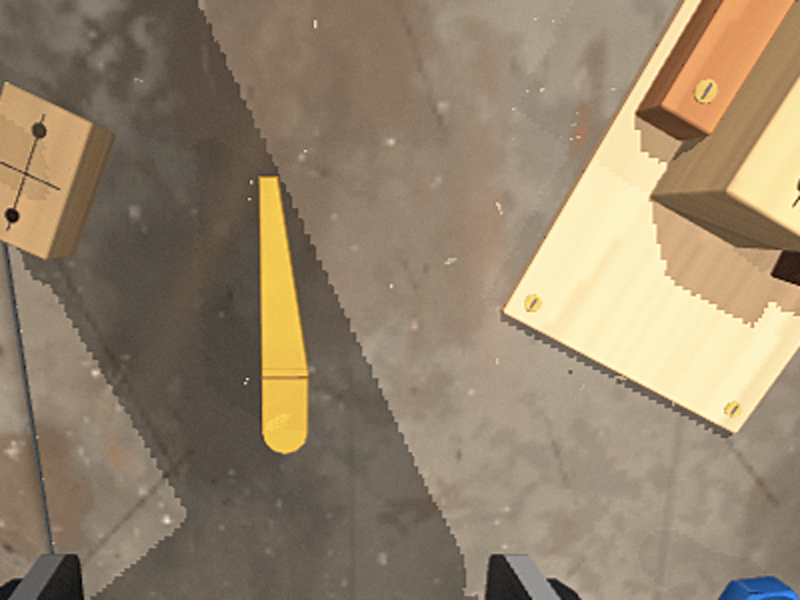

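Wedge: tip end (260–278,177), shoulder at row 375, butt (285,454), straight side on the left as needed. Fitting its pose.

```bash
sed -e "s/p2.pkl/p5.pkl/" -e "s/\[200,20\]/[180,20]/" -e '/^j,res/,$d' fit.py > fit5.py
cat >> fit5.py <<'E'
w,res=fit([(100,10.4,34),(100,2.4,34),(20,-10.4,34),(20,10.4,34),(-20,0,34)],[(260,177),(278,177),(308,375),(262,375),(285,454)],0,[.373,-.34,1.57])
print('wedge',w[:2],np.degrees(w[2]),res.round(1).tolist())
to(*w[:2],.08,np.degrees(w[2]))
E
python3 fit5.py
```

```text
wedge [ 0.3737 -0.3461] 87.9111200551051 [[-0.4, 0.6], [0.5, 0.6], [0.2, -2.2], [-0.3, -2.2], [-0.0, 1.0]]
slide [-11.1  -0.7 121. ] ang [-0.04 -0.07  0.12]
10.15 [ 0.3749 -0.3352  0.201 ] yaw 88.03 F [-0.8  1.1  0.3] 0.08545368419311476
```

Emit:
jog_arm(moves=[{"slide": [-10, -1.5, 40], "angular": [0, 0, 0], "fingers": 0}, {"slide": [-10, -1.5, 80], "angular": [0, 0, 0], "fingers": 0}, {"slide": [-10, -1.5, 120], "angular": [0, 0, 0], "fingers": 0}, {"slide": [-10, -1.5, 155], "angular": [0, 0, 0], "fingers": 0}, {"slide": [-10, -1.5, 176], "angular": [0, 0, 0], "fingers": 0}, {"slide": [-10, -1.5, 183], "angular": [0, 0, 0], "fingers": 0.4}, {"slide": [-10, -1.5, 183], "angular": [0, 0, 0], "fingers": 1}, {"slide": [-10, -1.5, 183], "angular": [0, 0, 0], "fingers": 1}, {"slide": [-10, -1.5, 183], "angular": [0, 0, 0], "fingers": 1}, {"slide": [-10, -1.5, 183], "angular": [0, 0, 0], "fingers": 1}], squeeze=50)

```text
clock: 10.98
tcp_pos: [0.3735, -0.3472, 0.0206]
orientation: [0.002, 0.72, 0.694, -0.0]
wrist_force: [-0.3, 0.1, 0.4]
finger_gap: 0.0256
grip_force: 0.0
```

Emit:
jog_arm(moves=[{"slide": [0, 0, 0], "angular": [0, 0, 0], "fingers": 1}, {"slide": [0, 0, 0], "angular": [0, 0, 0], "fingers": 1}, {"slide": [0, 0, 0], "angular": [0, 0, 0], "fingers": 1}])

```text
clock: 11.23
tcp_pos: [0.3735, -0.3474, 0.0207]
orientation: [0.002, 0.72, 0.694, 0.0]
wrist_force: [0.5, 0.6, 6.1]
finger_gap: 0.0199
grip_force: 49.9
```

```bash
python3 -c "
from h import *
st=get_state(); print(st['grip_force'])
to(*jw(-150,-21),.12,61.4)"
```

```text
49.9303787201643
slide [-31.5 166.3 -98.6] ang [ 0.21  0.12 26.53]
11.23 [ 0.3735 -0.3474  0.0207] yaw 87.93 F [0.5 0.6 6.1] 0.019898244730605058
```

Emit:
jog_arm(moves=[{"slide": [0, 0, -35], "angular": [0, 0, 0], "fingers": 1}, {"slide": [-5, 30, -70], "angular": [0, 0, 7], "fingers": 1}, {"slide": [-31, 166, -98], "angular": [0, 0, 26.5], "fingers": 1}, {"slide": [-31, 166, -98], "angular": [0, 0, 26.5], "fingers": 1}, {"slide": [-31, 166, -98], "angular": [0, 0, 26.5], "fingers": 1}, {"slide": [-31, 166, -98], "angular": [0, 0, 26.5], "fingers": 1}, {"slide": [-31, 166, -98], "angular": [0, 0, 26.5], "fingers": 1}, {"slide": [-31, 166, -98], "angular": [0, 0, 26.5], "fingers": 1}, {"slide": [-31, 166, -98], "angular": [0, 0, 26.5], "fingers": 1}])

```text
clock: 11.98
tcp_pos: [0.536, -0.3823, 0.1164]
orientation: [-0.001, 0.86, 0.511, -0.0]
wrist_force: [-0.2, -0.1, -1.2]
finger_gap: 0.0198
grip_force: 49.2
```

Run:
```python
from h import *
import pickle
st=get_state();p=read_camera('wrist'); pickle.dump((st,p),open('p6.pkl','wb'))
print(wj(st['tcp_pos'])); to(*jw(-150,-21),.032,61.4)
for t in ('wedge_tip','wedge_grip'):
  for r in tip_of(t,p)[:1]: print(t,r['point'],wj(pix2w(p,r['point'],st['tcp_pos'][2]-.0037,st)))
s=read_camera('scene'); r=tip_of('bit_bottle',s)[0]; print('bottle',r['p'],wj(pix2w(s,r['point'],0)),pix2w(s,r['point'],0))
save('w6',cv2.resize(p['color'][60:360,120:520],None,fx=2,fy=2,interpolation=2))
```

```text
[-149.14880659  -17.96226305]
slide [-0.7  3.6 84.3] ang [-0.12 -0.02  0.01]
12.03 [ 0.5355 -0.3823  0.1163] yaw 61.41 F [-0.2 -0.8 -0.9] 0.019844856400095198
wedge_tip [304.6, 45.5] [-46.69636817 -12.75256828]
wedge_grip [319.7, 299.7] [-146.10857326  -17.92676207]
bottle 0.81 [-188.28098895 -139.18529792] [ 0.62367375 -0.47473437  0.        ]
```

View pics/w6.png

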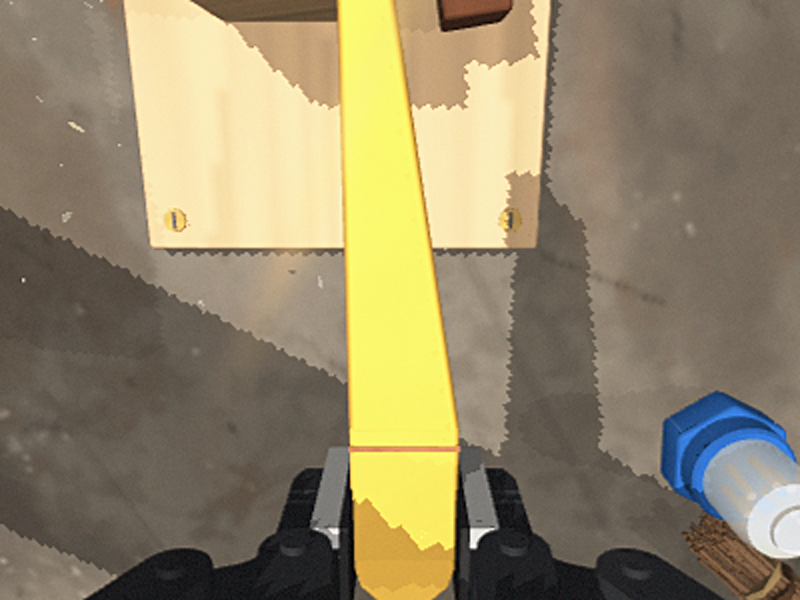

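The wedge is held straight along the tool: left edge from (350,440) to (338,0), shoulder line at row 449. The plate's front edge spans (150,247)–(537,247). Checking yaw and lateral offset.

Run:
```python
from h import *
import pickle
st,p=pickle.load(open('p6.pkl','rb')); F=lambda q:np.array(q)/2+[120,60]
z=st['tcp_pos'][2]+.0145
for zz in (z-.002,z,z+.002):
  a,b=[wj(pix2w(p,F(q),zz,st)) for q in((350,440),(338,2))]; c=wj(pix2w(p,F((458,440)),zz,st))
  print(a,b,c,'yaw vs jig',np.degrees(np.arctan2(*(b-a)[::-1])),'ctr y',(a[1]+c[1])/2)
for q in((150,247),(537,247)): print('plate corner',wj(pix2w(p,F(q),.009,st)))
```

```text
[-129.24771975   -8.73435368] [-54.34905163  -8.56156756] [-129.21828836  -29.15596749] yaw vs jig 0.13217722110585484 ctr y -18.945160583941224
[-128.32676082   -8.90822285] [-54.68556072  -8.73833762] [-128.29782355  -28.98697974] yaw vs jig 0.13217722110583738 ctr y -18.947601294940597
[-127.40580189   -9.08209202] [-55.0220698   -8.91510768] [-127.37735874  -28.81799199] yaw vs jig 0.13217722110582356 ctr y -18.950042005939935
plate corner [-111.24456515   69.60458824]
plate corner [-111.14069862  -64.96544665]
```

Emit:
jog_arm(moves=[{"slide": [-4, 3, 35], "angular": [0, 0, 0], "fingers": 1}, {"slide": [-4, 3, 65], "angular": [0, 0, 0], "fingers": 1}, {"slide": [-4, 3, 83], "angular": [0, 0, 0], "fingers": 1}, {"slide": [-4, 3, 85], "angular": [0, 0, 0], "fingers": 1}, {"slide": [-4, 3, 87], "angular": [0, 0, 0], "fingers": 1}, {"slide": [-4, 3, 87], "angular": [0, 0, 0], "fingers": 1}])

```text
clock: 12.73
tcp_pos: [0.5377, -0.3882, 0.0306]
orientation: [0.0, 0.86, 0.511, 0.0]
wrist_force: [0.2, -0.4, -0.4]
finger_gap: 0.0195
grip_force: 49.8
```

```bash
python3 -c "
from h import *
st=get_state(); print(wj(st['tcp_pos']),fj(st),st['wrist_force'][2],st['tcp_pos'][2])"
```

```text
[-153.4199588   -22.27372337] [-0.23606815 -0.34191037] -0.4260006291020988 0.030555446804257858
```

Emit:
jog_arm(moves=[{"slide": [12, 0, 0.5], "angular": [0, 0, 0], "fingers": 1}, {"slide": [24, 0, 0.5], "angular": [0, 0, 0], "fingers": 1}, {"slide": [36, 0, 0.5], "angular": [0, 0, 0], "fingers": 1}, {"slide": [48, -0.3, 0.5], "angular": [0, 0, 0], "fingers": 1}, {"slide": [52, -0.5, 0.5], "angular": [0, 0, 0], "fingers": 1}, {"slide": [56, -0.7, 0.5], "angular": [0, 0, 0], "fingers": 1}, {"slide": [56, -0.7, 0.5], "angular": [0, 0, 0], "fingers": 1}])

```text
clock: 13.32
tcp_pos: [0.5649, -0.3372, 0.03]
orientation: [0.0, 0.859, 0.511, 0.001]
wrist_force: [1.1, 1.5, 2.7]
finger_gap: 0.0199
grip_force: 50.0
```

```bash
python3 -c "
from h import *
st=get_state(); print(wj(st['tcp_pos']),fj(st),st['wrist_force'][2],st['tcp_pos'][2],st['ft_torque'])"
```

```text
[-95.67007257 -21.80523174] [ 1.83949765 -0.21330858] 2.7152427857139485 0.02998699613191402 [ 0.34179901 -0.12567843  0.00105469]
```

Emit:
jog_arm(moves=[{"slide": [3, 0, 0], "angular": [0, 0, 0], "fingers": 1}, {"slide": [6, 0, 0], "angular": [0, 0, 0], "fingers": 1}, {"slide": [9, 0, 0], "angular": [0, 0, 0], "fingers": 1}, {"slide": [9, 0, 0], "angular": [0, 0, 0], "fingers": 1}])

```text
clock: 13.65
tcp_pos: [0.5686, -0.331, 0.0299]
orientation: [0.001, 0.86, 0.511, 0.0]
wrist_force: [-1.5, -1.5, 4.8]
finger_gap: 0.0197
grip_force: 50.3
```

```bash
python3 -c "
from h import *
st=get_state(); print(wj(st['tcp_pos']),fj(st),st['wrist_force'][2],st['tcp_pos'][2],st['ft_torque'])"
```

```text
[-88.48120373 -22.01248773] [-2.04853806  0.54044393] 4.846252482970395 0.029892398038709682 [-0.37791368  0.14639865 -0.00630604]
```

Emit:
jog_arm(moves=[{"slide": [2, 0, 0], "angular": [0, 0, 0], "fingers": 1}, {"slide": [4, 0, 0], "angular": [0, 0, 0], "fingers": 1}, {"slide": [4, 0, 0], "angular": [0, 0, 0], "fingers": 1}])

```text
clock: 13.9
tcp_pos: [0.5701, -0.3277, 0.0299]
orientation: [0.001, 0.86, 0.511, -0.0]
wrist_force: [-2.3, -2.3, 5.2]
finger_gap: 0.0199
grip_force: 50.6
```

```bash
python3 -c "
from h import *
st=get_state(); print(wj(st['tcp_pos']),fj(st),st['wrist_force'][2],st['tcp_pos'][2],st['ft_torque'])"
```

```text
[-84.85685664 -21.77637618] [-3.17401444  0.91276771] 5.1762962564457355 0.029885313862174065 [-0.56756192  0.48497363  0.0511198 ]
```

Emit:
jog_arm(moves=[{"slide": [2, -0.5, 0], "angular": [0, 0, 0], "fingers": 1}, {"slide": [4, -1, 0], "angular": [0, 0, 0], "fingers": 1}, {"slide": [4, -1, 0], "angular": [0, 0, 0], "fingers": 1}])

```text
clock: 14.15
tcp_pos: [0.5713, -0.3237, 0.0299]
orientation: [0.001, 0.86, 0.511, -0.0]
wrist_force: [-1.3, -2.3, 5.2]
finger_gap: 0.0199
grip_force: 50.5
```

```bash
python3 -c "
from h import *
st=get_state(); print(wj(st['tcp_pos']),fj(st),st['wrist_force'][2],st['tcp_pos'][2],st['ft_torque'])"
```

```text
[-80.72701795 -20.90889742] [-2.61451648  0.01617216] 5.238372684086248 0.029894603985578097 [-0.5586978   0.31208276  0.00841814]
```

Emit:
jog_arm(moves=[{"slide": [2, 0, 0], "angular": [0, 0, 0], "fingers": 1}, {"slide": [4, 0, 0], "angular": [0, 0, 0], "fingers": 1}, {"slide": [4, 0, 0], "angular": [0, 0, 0], "fingers": 1}])

```text
clock: 14.4
tcp_pos: [0.5728, -0.3202, 0.0299]
orientation: [0.001, 0.86, 0.511, -0.0]
wrist_force: [-2.3, -2.7, 6.3]
finger_gap: 0.0197
grip_force: 50.6
```

```bash
python3 -c "
from h import *
st=get_state(); print(wj(st['tcp_pos']),fj(st),st['wrist_force'][2],st['tcp_pos'][2],st['ft_torque'])"
```

```text
[-76.98593056 -20.57536724] [-3.42052225  0.70248527] 6.346309268865391 0.02987328215646974 [-0.61671617  0.55734303  0.10816572]
```

Emit:
jog_arm(moves=[{"slide": [2, 0, -0.5], "angular": [0, 0, 0], "fingers": 1}, {"slide": [4, 0, -0.5], "angular": [0, 0, 0], "fingers": 1}, {"slide": [4, 0, -0.5], "angular": [0, 0, 0], "fingers": 1}])

```text
clock: 14.65
tcp_pos: [0.5744, -0.316, 0.0299]
orientation: [-0.0, 0.86, 0.511, -0.001]
wrist_force: [-3.5, -1.6, 5.4]
finger_gap: 0.0196
grip_force: 50.5
```

```bash
python3 -c "
from h import *
st=get_state(); print(wj(st['tcp_pos']),fj(st),st['wrist_force'][2],st['tcp_pos'][2],st['ft_torque'])"
```

```text
[-72.49429712 -19.9505115 ] [-3.06981954  2.29979915] 5.389960290982452 0.029885231985334326 [-0.60634026  0.76580428  0.14206827]
```

Emit:
jog_arm(moves=[{"slide": [1.5, -0.2, 0], "angular": [0, 0, 0], "fingers": 1}, {"slide": [3, -0.3, 0], "angular": [0, 0, 0], "fingers": 1}, {"slide": [3, -0.3, 0], "angular": [0, 0, 0], "fingers": 1}])

```text
clock: 14.9
tcp_pos: [0.5754, -0.3133, 0.0299]
orientation: [-0.0, 0.86, 0.511, -0.001]
wrist_force: [-3.2, -2.8, 5.8]
finger_gap: 0.0199
grip_force: 50.5
```

```bash
python3 -c "
from h import *
st=get_state(); print(wj(st['tcp_pos']),fj(st),st['wrist_force'][2],st['tcp_pos'][2],st['ft_torque'])"
```

```text
[-69.68108557 -19.51490739] [-3.96922666  1.48204106] 5.8010718951843 0.029889408066004805 [-0.66362031  0.90333742  0.12070635]
```

Emit:
jog_arm(moves=[{"slide": [1.5, 0, 0], "angular": [0, 0, 0], "fingers": 1}, {"slide": [3, 0, 0], "angular": [0, 0, 0], "fingers": 1}, {"slide": [3, 0, 0], "angular": [0, 0, 0], "fingers": 1}])

```text
clock: 15.15
tcp_pos: [0.5756, -0.3128, 0.0299]
orientation: [0.001, 0.86, 0.51, -0.003]
wrist_force: [-8.1, -9.1, 5.8]
finger_gap: 0.0196
grip_force: 50.5
```

```bash
python3 -c "
from h import *
st=get_state(); print(wj(st['tcp_pos']),fj(st),st['wrist_force'][2],st['tcp_pos'][2],st['ft_torque'])"
```

```text
[-69.16061486 -19.46450721] [-11.86962243   2.7422707 ] 5.847019835903895 0.02989444863301125 [-1.75212027  1.66502603  0.26257458]
```

Emit:
jog_arm(moves=[{"slide": [0.8, 0, -0.5], "angular": [0, 0, 0], "fingers": 1}, {"slide": [1.5, 0, -0.5], "angular": [0, 0, 0], "fingers": 1}, {"slide": [1.5, 0, -0.5], "angular": [0, 0, 0], "fingers": 1}])

```text
clock: 15.4
tcp_pos: [0.5756, -0.3127, 0.0299]
orientation: [0.001, 0.86, 0.51, -0.004]
wrist_force: [-9.9, -13.3, 3.1]
finger_gap: 0.0199
grip_force: 50.2
```

```bash
python3 -c "
from h import *
st=get_state(); print(wj(st['tcp_pos']),fj(st),st['wrist_force'][2],st['tcp_pos'][2],st['ft_torque'])"
```

```text
[-69.04565213 -19.42061979] [-16.41397892   2.33860391] 3.059453159556514 0.029932598068347003 [-2.4693835   1.89343382  0.29663557]
```

Emit:
jog_arm(moves=[{"slide": [-2, 0, -0.5], "angular": [0, 0, 0], "fingers": 1}, {"slide": [-4, 0.5, -0.5], "angular": [0, 0, 0], "fingers": 1}, {"slide": [-4, 0.5, -0.5], "angular": [0, 0, 0], "fingers": 1}, {"slide": [-4, 0.5, -0.5], "angular": [0, 0, 0], "fingers": 0.5}, {"slide": [-4, 0.5, -0.5], "angular": [0, 0, 0], "fingers": 0.5}, {"slide": [-4, 0.5, -0.5], "angular": [0, 0, 0], "fingers": 0.4}, {"slide": [-4, 0.5, -35], "angular": [0, 0, 0], "fingers": 0.4}, {"slide": [-24, 0.5, -60], "angular": [0, 0, 0], "fingers": 0.4}, {"slide": [-39, 0.5, -60], "angular": [0, 0, 0], "fingers": 0.4}, {"slide": [-39, 0.5, -60], "angular": [0, 0, 0], "fingers": 0.4}])

```text
clock: 16.23
tcp_pos: [0.5609, -0.3467, 0.0927]
orientation: [0.003, 0.86, 0.51, 0.001]
wrist_force: [-0.1, 0.2, -0.2]
finger_gap: 0.0514
grip_force: 0.0
```

Run:
```python
from h import *
import pickle
st=get_state();p=read_camera('wrist'); pickle.dump((st,p),open('p7.pkl','wb'))
print(wj(st['tcp_pos']),fj(st),st['tcp_pos'],st['finger_gap'])
save('w7',cv2.resize(p['color'][0:300,120:520],None,fx=2,fy=2,interpolation=2))
```

```text
[-105.92711152  -22.76745516] [0.10720087 0.21233685] [ 0.56088299 -0.3467008   0.09270457] 0.05142274804319664
```

View pics/w7.png

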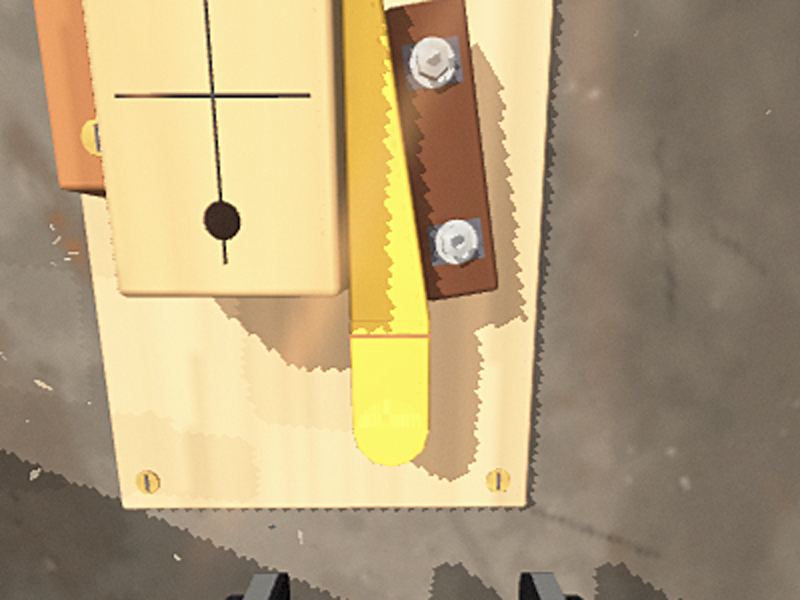

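The picture shows the wedge flat in the gap, its straight side along the block (edge col 345–350), the slope flush on the cleat, and the butt at (390,465). For a firm set without cocking I'll push the butt with closed fingers to about 16 N.

Emit:
jog_arm(moves=[{"slide": [-2, -2, 0], "angular": [0, 0, 0], "fingers": 1}, {"slide": [-2, -2, 0], "angular": [0, 0, 0], "fingers": 1}, {"slide": [-2, -2, 10], "angular": [0, 0, 0], "fingers": 1}, {"slide": [-2, -2, 40], "angular": [0, 0, 0], "fingers": 1}, {"slide": [-2, -2, 61], "angular": [0, 0, 0], "fingers": 1}, {"slide": [-2, -2, 61], "angular": [0, 0, 0], "fingers": 1}, {"slide": [0, -2, 61], "angular": [0, 0, 0], "fingers": 1}, {"slide": [2, -2, 61], "angular": [0, 0, 0], "fingers": 1}, {"slide": [4, -2, 61], "angular": [0, 0, 0], "fingers": 1}, {"slide": [4, -2, 61], "angular": [0, 0, 0], "fingers": 1}])

```text
clock: 17.12
tcp_pos: [0.5615, -0.3394, 0.0309]
orientation: [0.001, 0.86, 0.511, 0.001]
wrist_force: [0.4, -0.2, -0.1]
finger_gap: -0.0
grip_force: 0.0
```

```bash
python3 -c "
from h import *
st=get_state(); print(wj(st['tcp_pos']),fj(st),st['wrist_force'][2],st['tcp_pos'][2],st['finger_gap'])"
```

```text
[-99.18480704 -19.82128796] [ 0.03180455 -0.41424895] -0.13093647081746734 0.03092406581662553 -1.3861079427945109e-05
```

Emit:
jog_arm(moves=[{"slide": [1.5, 0, 0], "angular": [0, 0, 0], "fingers": 1}, {"slide": [3, 0, 0], "angular": [0, 0, 0], "fingers": 1}, {"slide": [4.5, 0, 0], "angular": [0, 0, 0], "fingers": 1}, {"slide": [4.5, 0, 0], "angular": [0, 0, 0], "fingers": 1}])

```text
clock: 17.45
tcp_pos: [0.5625, -0.3363, 0.0302]
orientation: [0.001, 0.86, 0.511, -0.001]
wrist_force: [-2.2, -3.1, 3.0]
finger_gap: 0.0002
grip_force: 2.1
```

```bash
python3 -c "
from h import *
st=get_state(); print(wj(st['tcp_pos']),fj(st),st['wrist_force'][2],st['tcp_pos'][2],st['finger_gap'])"
```

```text
[-96.06822621 -19.21178715] [-3.73442254  0.41608897] 2.964043117705658 0.030174256090573896 0.0002301962674375163
```

Emit:
jog_arm(moves=[{"slide": [1.5, 0, 0], "angular": [0, 0, 0], "fingers": 1}, {"slide": [3, 0, 0], "angular": [0, 0, 0], "fingers": 1}, {"slide": [3.7, 0, 0], "angular": [0, 0, 0], "fingers": 1}, {"slide": [3.7, 0, 0], "angular": [0, 0, 0], "fingers": 1}])

```text
clock: 17.78
tcp_pos: [0.5626, -0.3362, 0.0303]
orientation: [0.002, 0.861, 0.509, -0.003]
wrist_force: [-8.7, -12.3, 2.5]
finger_gap: 0.0
grip_force: 7.1
```

```bash
python3 -c "
from h import *
st=get_state(); print(wj(st['tcp_pos']),fj(st),st['wrist_force'][2],st['tcp_pos'][2],st['finger_gap'])"
```

```text
[-95.86469076 -19.21223669] [-14.96014487   1.7835743 ] 2.549527356542557 0.030252217121972826 3.5928626591408905e-05
```

Emit:
jog_arm(moves=[{"slide": [0.7, 0, 0], "angular": [0, 0, 0], "fingers": 1}, {"slide": [0.7, 0, 0], "angular": [0, 0, 0], "fingers": 1}, {"slide": [-5, 0, 0], "angular": [0, 0, 0], "fingers": 1}, {"slide": [-20, 0, 0], "angular": [0, 0, 0], "fingers": 1}, {"slide": [-25, 0, -30], "angular": [0, 0, 0], "fingers": 1}, {"slide": [-25, 0, -70], "angular": [0, 0, 0], "fingers": 1}, {"slide": [-25, 0, -110], "angular": [0, 0, 0], "fingers": 1}, {"slide": [-25, 0, -130], "angular": [0, 0, 0], "fingers": 1}, {"slide": [-25, 0, -130], "angular": [0, 0, 0], "fingers": 1}, {"slide": [-25, 0, -130], "angular": [0, 0, 0], "fingers": 1}])

```text
clock: 18.62
tcp_pos: [0.5529, -0.3549, 0.1611]
orientation: [0.001, 0.86, 0.511, 0.001]
wrist_force: [0.5, -0.1, 0.2]
finger_gap: 0.0001
grip_force: 0.0
```

Run:
```python
from h import *
import pickle
st=get_state();p=read_camera('wrist'); pickle.dump((st,p),open('p8.pkl','wb')); s=read_camera('scene')
print(wj(st['tcp_pos']),fj(st))
a=p['color'][0:300,150:490]; b=cv2.resize(s['color'][105:220,290:402],None,fx=4,fy=4,interpolation=2)
im=np.zeros((460,795,3),np.uint8); im[:300,:340]=a; im[:460,345:345+448]=b[:460,:448]; save('w8',im)
```

```text
[-116.9286856   -19.66388518] [ 0.14204379 -0.54586935]
```

View pics/w8.png

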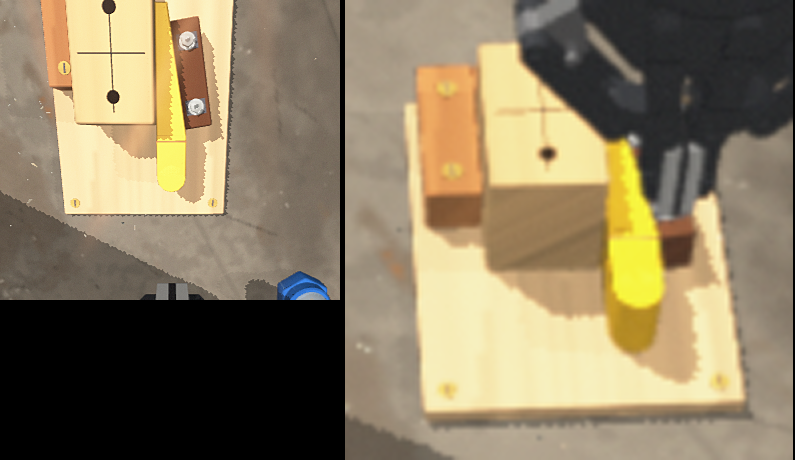

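The wedge is jammed flat between block and cleat, and the gripper is clear. Last check of the block's home position against the calibration, then hand in.

Run:
```python
from h import *
import pickle
st,p=pickle.load(open('p8.pkl','rb')); F=lambda q:np.array(q)+[150,0]
for n,q,z in [('blk fl',(77,123),.067),('blk fr',(156,124),.067),('dot1',(109,6),.067),('dot2',(113,97),.067),('cross',(111,52.5),.067),('plate',(66,213),.009),('plate',(223,213),.009),('fence end',(52,88),.033),('butt',(171,190),.043)]: print(n,wj(pix2w(p,F(q),z,st)).round(1))
```

```text
blk fl [-39.2  38.2]
blk fr [-39.8 -11. ]
dot1 [24.  14.9]
dot2 [-24.1  15. ]
cross [ 0.3 15. ]
plate [-110.8   68.4]
plate [-110.9  -64.4]
fence end [-15.6  62.5]
butt [-85.4 -20.3]
```

Block centre reads (0.3, 15.0) mm in the jig, with the dots parallel to jig x. It is home.

```bash
python3 -c "
from workcell import *
print(hand_in())"
```

```text
the job is handed in; nothing more can be done
None
```

The job is handed in: the block measured within about 0.5 mm of home in the jig corner, and the wedge lies flat in the gap, jammed at about 16 N, barely moving when I pushed it again at 15 N; nothing else on the bench was touched.

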